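# Batch-load PTFE stoppers through the drop-bottom soak loader

## Task

Push the soak tub fully home under the drop-bottom loader by its handle and put every used white PTFE stopper into the loader's box, leaving the lock pin in its bore until the whole batch is loaded. Then draw the lock pin out and park it upright in the open side notch of the yellow plate, collar resting on the plate, and only then draw the red-knobbed latch bolt so that the floor swings open and drops the whole batch into the tub. Leave the tub home, the floor hanging open and the pin parked, and do not disturb the other things standing around.

Things in the scene. Friction and masses are not known exactly. Their poses are not given: they have to be found in the camera images.
- loader: Drop-bottom soak loader, fixed: a grey open box on an aluminium frame. Origin on the bench under the box's middle; x from its front (robot's side) to its back, y to the latch side, z up. Posts 16 mm square at x = +-70, y = +-109 mm, 262 mm high. A bar across the back stops the tub. The latch bracket sticks out at y = 70 to 222 mm, 44 mm wide in x, highest 236 mm.
- box_floor (a point): Middle of the shut floor's upper face in the loader's box, 225 mm above the bench. The box is 170 mm (loader's x) by 130 mm (y) inside, walls 5 mm thick and 55 mm high: rim 280 mm above the bench.
- bore (a point): Mouth of the lock pin's vertical bore, 12 mm across, on the flat top of the latch bracket's yellow plate, 236 mm above the bench, 167 mm to the +y side of the loader's origin. Axes as loader.
- notch (a point): Seat of the side notch for the pin, level with the yellow plate's flat top (236 mm above the bench), 35.5 mm further out (loader's +y) than the bore. A slot 13.6 mm wide right through the 14 mm plate; its open end is 19.5 mm beyond this point (+y), its closed end 7.5 mm behind. A parked pin stands here with its collar on the plate. Axes as loader.
- floor (a joint): Hinged blue floor of the box (hinge along its lower -y edge): 0 = shut, 1.2 rad = hanging fully open. It falls open by its own weight once the bolt no longer carries its +y edge.
- bolt (a joint): Latch bolt, a steel bar sliding outward (loader's +y): 0 = home under the floor's edge, 0.024 m = fully drawn. It lets the floor go when drawn about 14 mm. Friction about 3 N; it stays where left. With the lock pin in its bore it is blocked (about 2 mm of play).
- bolt_knob (a point): Centre of the bolt's upright red knob, 18 mm across, 28 mm tall, its underside 15 mm above the bar. Moves with the bolt; home, it is 103 mm to the +y side of the loader's origin and 248 mm above the bench. Beside it are the box's wall (24 mm clear) and the yellow plate (38 mm clear); towards loader's +-x it is free.
- pin_mid (a point): Half-way point of the loose lock pin, upright in the bore at first; z points up to its grip. 65 mm long, 50 g: steel shank 10 mm across, 28 mm long, at the bottom; collar 20 mm across, 5 mm thick; black grip 20 mm across, 32 mm long, on top. This point is 32.5 mm above the tip, 4.5 mm above the collar's underside; grasp 20 mm above it. It leaves the bore when lifted 28 mm.
- tub_mid (a point): Centre (half-way up) of the loose pale-blue tub, 190 (x) by 180 (y) by 55 mm tall, walls and floor 5 mm, 0.5 kg. It slides on the bench between the loader's posts (10 mm free each side). Fully home against the rear stop, this point is over the loader's origin (to 5 mm); at first it is 30 to 55 mm out towards the robot. Axes about as the loader's.
- tub_handle (a point): Grasp point on the tub's stub handle, a level blue bar along the tub's x, 22 mm wide, 14 mm thick, 40 mm above the bench, 155 mm in front of the tub's centre; the bar reaches 40 mm from this point towards the robot and 60 mm back to the tub.
- stopper0_mid (a point): Centre (half-way up) of a used white PTFE stopper, 60 mm long: screw cap 34 mm across and 20 mm high at the bottom (it stands on the cap on the 3 mm green mat), joint 22 mm across and 40 mm long above it. z points along it from cap to joint end. 45 g. Absent in some runs.
- stopper1_mid (a point): Centre (half-way up) of a used white PTFE stopper, 60 mm long: screw cap 34 mm across and 20 mm high at the bottom (it stands on the cap on the 3 mm green mat), joint 22 mm across and 40 mm long above it. z points along it from cap to joint end. 45 g. Absent in some runs.
- stopper2_mid (a point): Centre (half-way up) of a used white PTFE stopper, 60 mm long: screw cap 34 mm across and 20 mm high at the bottom (it stands on the cap on the 3 mm green mat), joint 22 mm across and 40 mm long above it. z points along it from cap to joint end. 45 g. Absent in some runs.
- stopper3_mid (a point): Centre (half-way up) of a used white PTFE stopper, 60 mm long: screw cap 34 mm across and 20 mm high at the bottom (it stands on the cap on the 3 mm green mat), joint 22 mm across and 40 mm long above it. z points along it from cap to joint end. 45 g. Absent in some runs.
- stopper4_mid (a point): Centre (half-way up) of a used white PTFE stopper, 60 mm long: screw cap 34 mm across and 20 mm high at the bottom (it stands on the cap on the 3 mm green mat), joint 22 mm across and 40 mm long above it. z points along it from cap to joint end. 45 g. Absent in some runs.
- jar_mid (a point): Bystander, to be left alone: small amber glass jar with black cap, 38 mm across, 52 mm tall, standing among the stoppers. This point is its middle.
- beaker_mid (a point): Bystander, to be left alone: glass beaker, 72 mm across, 85 mm tall. This point is its middle.
- vial_mid (a point): Bystander, to be left alone: clear sample vial with black cap, 28 mm across, 58 mm tall. This point is its middle.
- reagent_mid (a point): Bystander, to be left alone: amber reagent bottle with red cap, 70 mm across, 150 mm tall. This point is its middle.
- clip_mid (a point): Bystander, to be left alone: red crocodile clip, about 60 mm long and 11 mm high, lying down. This point is its middle.
- dish_mid (a point): Bystander, to be left alone: white dish, 90 mm across, 35 mm tall. This point is its middle.
- bung_mid (a point): Bystander, to be left alone: black rubber bung, 34 mm across, 32 mm tall. This point is its middle.
Things that resemble listed ones, but are neither listed nor needed, are in the scene too. Leave any blue, brown or turquoise look-alike of the part that bears stopper3_mid alone.

How it is judged:
By the outcome, as a careful person would: the job done as asked, in the order asked, and still so for the second after the job is handed in, with the robot touching nothing.
Of stopper0, stopper1, stopper2, stopper3, stopper4 only 3 to 5 are there at a start; the rules pass over those that are not, and their reading is None.
At some moment in a run one of stopper0, stopper1, stopper2, stopper3, stopper4 may be knocked a few centimetres aside while the robot is not near it.
It also fails if it takes over 210 s, if anything falls off the work surface, if the arm or the gripper's body presses on something with over 40 N, if the wrist force passes 120 N, or if a joint passes its speed limit or range.

## Robot

A 6-joint arm with a two-finger parallel gripper is mounted at the origin on the work surface. World frame = base frame: x ahead of the robot, y to its left, z up, the work surface at z = 0. Lengths are in m, angles in degrees, forces in N, time in s.
With the tool pointing down it reaches from about 0.35 to 0.875 m from the base axis. Payload 4.2 kg.
Tool frame: the origin (TCP) lies where the fingers leave the gripper's body, on its centre line; the fingertips stand 70 mm ahead of it and the grasp point (between the pads) lies 51 mm ahead of it; z points along the fingers, y is the direction in which the jaws open and shut (so a half turn about z gives the same grasp; the last joint's range is limited). The gripper opens to 87 mm and grips with 3 to 60 N. Pads are 19 mm wide; open, the fingers measure 117 mm over their backs; the gripper's body (75 mm by 190 mm) begins 51 mm behind the grasp point.
Start: joints at [-54.167, 22.042, 0.453, 0, -68.411, -14.817], TCP at [0.224, -0.583, 0.292] pointing down, gripper open.
Joint ranges: [-179.83, 179.83], [-69.29, 118.12], [-61.27, 80.66], [-181.25, 117.63], [-171.15, -9.14], [-177.46, 177.46]. Speed limits (degrees/s): [159.86, 159.86, 180, 180, 180, 180].

## Interface

Orientations are given as a 3x3 rotation matrix whose columns are the frame's x, y, z axes.
In Python, from station import sense, cams, job gives the robot as it stands. The module is installed in compiled form; this text tells all that it offers.
- The arm moves only by the shell command python3 -m handwheel 'ROWS'. ROWS is JSON, a list of rows, each a list of 5 numbers: the shift along the tool's x, y, z in cm, then the turn about the tool's z in degrees, then the opening, from 0 (shut) to 1 (fully open). A call has 1 to 10 rows; each row shifts and turns the commanded pose from where the row before left it, along the tool's axes as they then stand; what a row does not reach is not made up. A row lasts 1/8 s, in which the tool goes at most 62.5 mm and 10.7 degrees, less where a joint would pass 70% of its speed; a pose out of reach is approached as far as the arm can. A call with a gripper value outside its range is refused whole. The fingers move at their own pace and stop on an object; the grip force is fixed at half the most. Time passes only in rows, so rows that do not move let the fingers close. It gives the time, the measured TCP pose, the force and the opening at its end, in the units of the state.
- sense(): the state, without advancing time (a new reading comes with each control period).
- cams.capture(name): name is "side" or "top"; returns the picture (384x512x3 uint8, red, green, blue); there is no depth.
- cams.camera_params(name): a dict with "fx", "fy", "cx", "cy" (pixels), "origin" and "rotation" of the camera in the world. Camera axes: x right, y down, z forward; pixel columns grow to the right and rows downward; lengths in m; the calibration is good to about 2 mm. A picture is of the moment at which its call begins. camera_params takes no time and is no camera call.
- job.finish_job(): hands the job in, once; it reports no verdict.
The state is a dict: "time_s": time; "joints": joint angles; "joint_velocities": joint speeds; "effort": joint torques, N m; "tcp_pos": TCP position; "ee_rot": TCP orientation; "wrist_force": force on the tool from outside, world axes, zero at the start; "moment": the same for the moment, N m; "gripper_width": opening from 0.0 (shut) to 1.0 (fully open).
Only numpy, scipy, OpenCV 4.12 (cv2) and the standard library are available. Lean on these libraries where they do the work, as an engineer would, in place of code of your own. Each camera call takes 0.05 s, during which the arm holds its last target. There are 200 camera calls.

## Working session

There is one attempt and no reset: what is moved stays moved. The work goes in short steps, Python scripts to look and compute and a shell command to move; the robot and the scene stay as the last step left them, time stands still between calls to the robot, and variables do not carry over. Pictures are saved under pics/ and viewed, about 12 in all and at most 16, crops included, and the job is handed in when it is done.

```bash
mkdir -p pics; ls; python3 - <<'E'
from station import sense,cams
import cv2
for n in("side","top"):
    cv2.imwrite(f"pics/{n}0.png",cams.capture(n)[:,:,::-1]); print(n,cams.camera_params(n))
s=sense();print(s["time_s"],s["tcp_pos"],s["ee_rot"],s["gripper_width"])
E
```

```text
pics
side {'fx': 348.67136085974414, 'fy': 348.67136085974414, 'cx': 255.1656142006104, 'cy': 190.3833149754664, 'origin': array([0.29428986, 0.68008277, 0.7648566 ]), 'rotation': array([[-0.93894638, -0.22445751,  0.26076527],
       [-0.34397812,  0.5955062 , -0.72598307],
       [ 0.00766502, -0.77135672, -0.63635686]])}
top {'fx': 381.3891338155073, 'fy': 381.3891338155073, 'cx': 252.03244622725725, 'cy': 189.9022895834746, 'origin': array([ 0.40233593, -0.0175867 ,  1.40595027]), 'rotation': array([[-2.84778580e-03, -9.94925006e-01,  1.00578937e-01],
       [-9.99995111e-01,  2.96324984e-03,  9.98613548e-04],
       [-1.29158611e-03, -1.00575601e-01, -9.94928580e-01]])}
0.1 [ 0.22402523 -0.58303464  0.29127024] [[-9.33550032e-01 -3.58446177e-01 -8.22686227e-04]
 [-3.58447104e-01  9.33548235e-01  1.83505519e-03]
 [ 1.10248757e-04  2.00800533e-03 -9.99997978e-01]] 1.0005510730551674
```

View pics/top0.png

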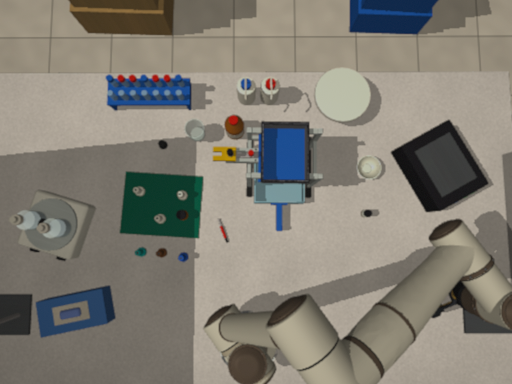

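View pics/side0.png

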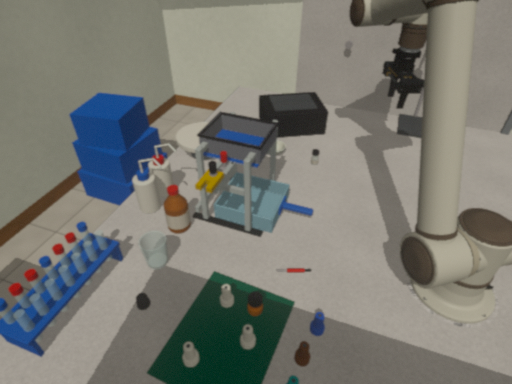

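Top view: three stoppers at about (139,190), (182,195), (160,218), the jar at (182,214), the loader box at (285,152), the pin at (231,153), the red knob at (251,154) and the handle at (280,217). I'll crop for detail.

```bash
cat > h.py <<'E'
from station import sense,cams
import cv2,numpy as np
def ray(n,u,v):
    p=cams.camera_params(n);d=p["rotation"]@np.array([(u-p["cx"])/p["fx"],(v-p["cy"])/p["fy"],1]);return p["origin"],d
def plane(n,u,v,z):
    o,d=ray(n,u,v);return o+d*(z-o[2])/d[2]
def proj(n,P):
    p=cams.camera_params(n);q=p["rotation"].T@(np.array(P)-p["origin"]);return np.array([p["fx"]*q[0]/q[2]+p["cx"],p["fy"]*q[1]/q[2]+p["cy"]])
def tri(u,v,u2,v2):
    o,d=ray("top",u,v);o2,d2=ray("side",u2,v2)
    s=np.linalg.lstsq(np.c_[d,-d2],o2-o,rcond=None)[0];a=o+d*s[0];b=o2+d2*s[1];return (a+b)/2,np.linalg.norm(a-b)
def blobs(im,mask,mn=6):
    n,l,st,c=cv2.connectedComponentsWithStats(mask.astype(np.uint8));return [(c[i].round(1).tolist(),int(st[i,4])) for i in range(1,n) if st[i,4]>=mn]
E
python3 - <<'E'
from h import *
t=cv2.imread("pics/top0.png");s=cv2.imread("pics/side0.png")
a=cv2.resize(t[105:245,110:330],(792,504),interpolation=cv2.INTER_CUBIC);cv2.imwrite("pics/c1.png",a)
b=cv2.resize(s[105:240,180:330],(780,600*117//100//1*0+590),interpolation=cv2.INTER_CUBIC);cv2.imwrite("pics/c2.png",b)
for n,im in(("top",t),("side",s)):
    h=cv2.cvtColor(im,cv2.COLOR_BGR2HSV).astype(int);H,S,V=h[...,0],h[...,1],h[...,2]
    print(n,"yellow",blobs(im,(abs(H-25)<6)&(S>170)&(V>120)),"red",blobs(im,((H<6)|(H>174))&(S>150)&(V>90)))
    roi=np.zeros(H.shape,bool)
    if n=="top":roi[172:238,122:203]=1
    else: roi[275:384,150:295]=1
    print("white",blobs(im,(S<70)&(V>120)&roi,10))
    print("blue",blobs(im,(abs(H-107)<8)&(S>150)&(V>60),30))
E
```

```text
top yellow [([223.7, 154.1], 218)] red [([120.6, 77.8], 31), ([132.1, 77.9], 32), ([155.3, 77.9], 31), ([166.6, 77.8], 31), ([267.7, 83.6], 32), ([273.4, 83.5], 14), ([233.0, 119.8], 70), ([250.8, 152.6], 23), ([222.9, 231.6], 25)]
white [([197.6, 173.5], 40), ([141.1, 192.8], 13), ([181.0, 194.6], 39), ([201.0, 219.4], 120), ([160.5, 220.0], 16)]
blue [([389.8, 15.1], 2513), ([150.2, 92.5], 1379), ([283.6, 153.9], 2028), ([259.5, 153.2], 77), ([279.0, 214.7], 151), ([183.0, 256.6], 49), ([62.4, 313.0], 888)]
side yellow [([208.7, 180.7], 265)] red [([223.3, 156.1], 58), ([159.0, 158.7], 41), ([172.3, 189.6], 86), ([69.9, 237.1], 67), ([57.7, 248.6], 79), ([30.4, 274.5], 110), ([295.7, 270.0], 49), ([15.1, 288.8], 125)]
white [([203.5, 276.2], 48), ([271.3, 283.5], 940), ([226.1, 287.0], 40), ([228.1, 301.3], 28), ([250.6, 343.2], 20), ([189.2, 349.0], 12), ([192.5, 361.3], 22)]
blue [([111.9, 144.1], 6699), ([240.1, 137.1], 356), ([294.4, 207.5], 161), ([81.2, 226.3], 50), ([52.6, 301.5], 2270), ([44.5, 261.3], 73), ([30.7, 292.3], 31), ([1.9, 304.1], 55), ([16.0, 307.4], 40), ([317.3, 330.9], 32)]
```

View pics/c1.png

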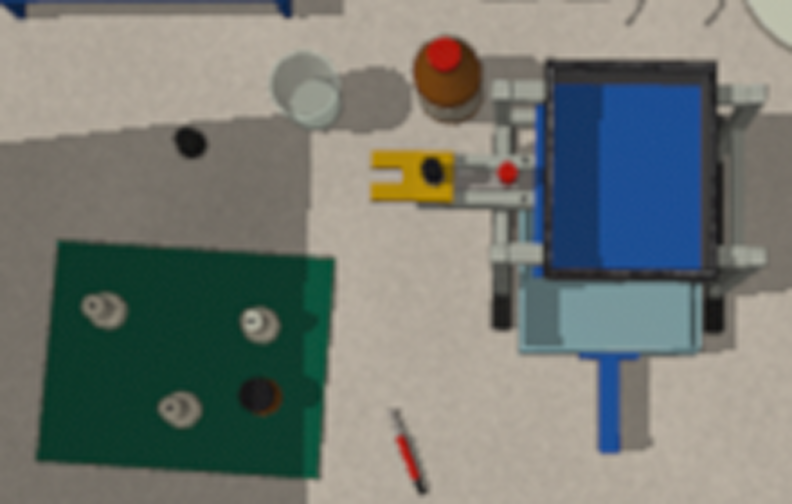

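View pics/c2.png

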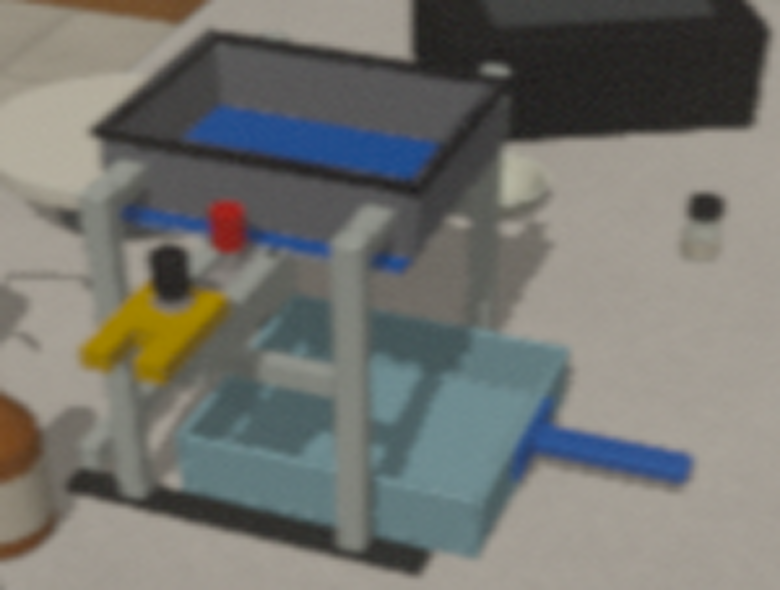

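```bash
python3 - <<'E'
from h import *
np.set_printoptions(precision=4,suppress=True)
c=lambda x,y:(110+(x+.5)/3.6-.5,105+(y+.5)/3.6-.5)
R=[plane("top",*c(*q),.28)[:2] for q in((545,62),(716,62),(717,277),(543,275))]
print("rim BL.. ",R,"mean",np.mean(R,0)); R=np.array(R)
e=[(R[0]-R[3]),(R[1]-R[2]),]; print("yaw",[np.degrees(np.arctan2(v[1],v[0])) for v in e],[np.degrees(np.arctan2(-v[0],v[1])) for v in(R[0]-R[1],R[3]-R[2])],[np.linalg.norm(v) for v in e])
print("knob",plane("top",*c(508,173),.262)); print("pin",plane("top",*c(432,170),.262))
print("plate",[plane("top",*c(*q),.236)[:2] for q in((371,152),(371,200),(453,202),(453,153))])
print("handle end",plane("top",*c(609,452),.047),"root",plane("top",*c(609,357),.047))
print("tub front corners",plane("top",*c(519,352),.055),plane("top",*c(700,352),.055))
for n,j in(("A",(95,304)),("B",(254,321)),("C",(173,407))): print(n,plane("top",*c(*j),.063))
for n,j in(("A",(107,311)),("B",(262,325)),("C",(183,410))): print(n,"cap",plane("top",*c(*j),.018))
print("jar",plane("top",*c(259,394),.055),"clip",plane("top",*c(409,450),.01), "reagent",plane("top",*c(445,53),.15),"beaker",plane("top",*c(308,90),.0))
s=lambda x,y:(180+(x+.5)/5.2-.5,105+(y+.5)/4.37-.5)
print(tri(*c(432,163),*s(170,252)),"pin top")
print(tri(*c(508,172),*s(228,208)),"knob top")
E
```

```text
rim BL..  [array([ 0.7227, -0.0442]), array([ 0.7223, -0.1877]), array([ 0.5405, -0.1853]), array([ 0.5426, -0.0416])] mean [ 0.632  -0.1147]
yaw [np.float64(-0.8246413610217107), np.float64(-0.756283587279024)] [np.float64(-0.18422939716754058), np.float64(-0.8358848492937856)] [np.float64(0.18012954165663933), np.float64(0.18176180402661105)]
knob [ 0.6319 -0.0129  0.262 ]
pin [0.6346 0.0514 0.262 ]
plate [array([0.6559, 0.1059]), array([0.6138, 0.1056]), array([0.6118, 0.0348]), array([0.6548, 0.0349])]
handle end [ 0.3959 -0.1107  0.047 ] root [ 0.4896 -0.1116  0.047 ]
tub front corners [ 0.4943 -0.0224  0.055 ] [ 0.4937 -0.2008  0.055 ]
A [0.5422 0.3946 0.063 ]
B [0.525  0.2378 0.063 ]
C [0.4409 0.3156 0.063 ]
A cap [0.5397 0.396  0.018 ]
B cap [0.525  0.2382 0.018 ]
C cap [0.4392 0.3166 0.018 ]
jar [0.4536 0.2333 0.055 ] clip [0.3984 0.089  0.01  ] reagent [0.7686 0.0463 0.15  ] beaker [0.7732 0.1972 0.    ]
(array([0.6366, 0.0501, 0.2696]), np.float64(0.0051221165351334344)) pin top
(array([ 0.6327, -0.0129,  0.2609]), np.float64(0.0004997495019187755)) knob top
```

```bash
python3 -m handwheel '[[0,0,0,10.5,1],[0,0,0,10.5,1],[0,0,0,0,1]]'; python3 -m handwheel '[[-2.1,4.7,0,0,1],[-2.1,4.7,0,0,1],[-2.1,4.7,0,0,1],[-2.1,4.7,0,0,1],[-2.1,4.7,0,0,1],[-2.1,4.7,0,0,1],[-2.1,4.7,0,0,1],[-2.1,4.7,0,0,1],[-2.1,4.7,0,0,1],[0,0,0,0,1]]'
```

```text
time_s: 0.48
tcp_pos: [0.2241, -0.5832, 0.2917]
ee_rot: [[-1.0, -0.002, -0.0], [-0.002, 1.0, 0.001], [0.0, 0.001, -1.0]]
wrist_force: [0.4, -0.2, -0.6]
gripper_width: 0.998
time_s: 1.72
tcp_pos: [0.4141, -0.1579, 0.2924]
ee_rot: [[-1.0, -0.009, 0.001], [-0.009, 1.0, 0.0], [-0.001, 0.0, -1.0]]
wrist_force: [0.2, 0.4, 0.3]
gripper_width: 1.002
```

```bash
python3 -m handwheel '[[-2,4.65,0,0,1],[0,0,5,0,1],[0,0,5,0,1],[0,0,4,0,1],[0,0,3,0,1],[0,0,2,0,1],[0,0,1.1,0,1],[0,0,0,0,1]]';  python3 -m handwheel '[[0,0,0,0,0],[0,0,0,0,0],[0,0,0,0,0],[0,0,0,0,0],[0,0,0,0,0],[0,0,0,0,0]]'
```

```text
time_s: 2.72
tcp_pos: [0.4327, -0.1143, 0.0909]
ee_rot: [[-1.0, -0.001, -0.001], [-0.001, 1.0, -0.0], [0.001, -0.0, -1.0]]
wrist_force: [-0.0, 0.7, -0.1]
gripper_width: 0.999
time_s: 3.48
tcp_pos: [0.433, -0.1138, 0.0913]
ee_rot: [[-1.0, -0.0, -0.0], [-0.0, 1.0, -0.0], [0.0, -0.0, -1.0]]
wrist_force: [-0.2, -1.1, 0.5]
gripper_width: 0.406
```

```bash
python3 -m handwheel '[[0,0,0,0,0],[0,0,0,0,0],[0,0,0,0,0],[0,0,0,0,0],[0,0,0,0,0]]';  python3 -m handwheel '[[-0.6,0,0,0,0],[-0.6,0,0,0,0],[-0.6,0,0,0,0],[-0.6,0,0,0,0],[-0.6,0,0,0,0],[-0.6,0,0,0,0],[0,0,0,0,0],[0,0,0,0,0]]'
```

```text
time_s: 4.1
tcp_pos: [0.433, -0.1138, 0.0912]
ee_rot: [[-1.0, -0.0, -0.0], [-0.0, 1.0, 0.0], [0.0, 0.0, -1.0]]
wrist_force: [-0.4, 2.3, -0.5]
gripper_width: 0.249
time_s: 5.1
tcp_pos: [0.4607, -0.1152, 0.0908]
ee_rot: [[-1.0, 0.002, -0.02], [0.002, 1.0, -0.001], [0.02, -0.001, -1.0]]
wrist_force: [-16.4, -0.1, 18.2]
gripper_width: 0.251
```

```bash
python3 -m handwheel '[[0,0,0,0,0],[0,0,0,0,0]]'; python3 - <<'E'
from h import *
t=cams.capture("top")[:,:,::-1];s=cams.capture("side")[:,:,::-1]
a=cv2.resize(t[110:250,225:345],None,fx=3.3,fy=3.3,interpolation=cv2.INTER_CUBIC)
b=cv2.resize(s[105:240,180:300],None,fx=3.3,fy=3.42,interpolation=cv2.INTER_CUBIC)
cv2.imwrite("pics/d1.png",np.hstack([a,cv2.resize(b,(396,462))]))
E
```

```text
time_s: 5.35
tcp_pos: [0.4607, -0.1152, 0.0908]
ee_rot: [[-1.0, 0.002, -0.02], [0.002, 1.0, -0.001], [0.02, -0.001, -1.0]]
wrist_force: [-16.6, -0.6, 19.1]
gripper_width: 0.246
```

View pics/d1.png

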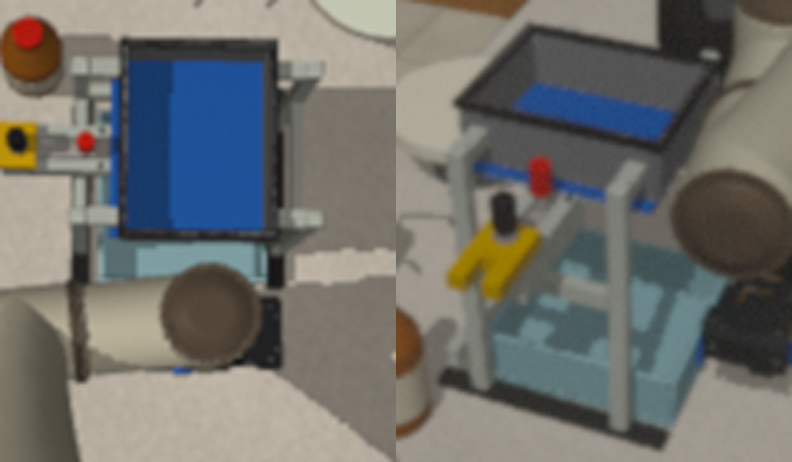

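```bash
python3 -m handwheel '[[0,0,-0.2,0,0],[0,0,-0.1,0,0],[0,0,0,0,0],[0,0,0,0,0]]'; python3 -c "
from station import sense;s=sense();print(s['joints'],s['moment'],s['effort'])"; python3 -m handwheel '[[-0.4,0,0,0,0],[-0.3,0,0,0,0],[0,0,0,0,0],[0,0,0,0,0]]'
```

```text
time_s: 5.95
tcp_pos: [0.4688, -0.1139, 0.0938]
ee_rot: [[-1.0, 0.0, -0.001], [0.0, 1.0, -0.0], [0.001, -0.0, -1.0]]
wrist_force: [-0.5, -0.5, -2.9]
gripper_width: 0.247
[ 5.69105459e+00  2.29573128e+01 -3.31528568e+01 -8.63891301e-03
 -3.39612599e+01 -9.56856747e+01] [-0.13425916  0.73180381 -0.13254285] [  0.39672629 -34.17667866  13.06114733   3.01600322   0.61850997
   0.08540425]
time_s: 6.45
tcp_pos: [0.4752, -0.1138, 0.0939]
ee_rot: [[-1.0, -0.0, -0.002], [-0.0, 1.0, 0.0], [0.002, 0.0, -1.0]]
wrist_force: [-4.4, 1.1, -2.6]
gripper_width: 0.249
```

```bash
python3 -m handwheel '[[-0.3,0,0,0,0],[0,0,0,0,0],[0,0,0,0,0]]'; python3 -m handwheel '[[-0.3,0,0,0,0],[0,0,0,0,0],[0,0,0,0,0]]'
```

```text
time_s: 6.82
tcp_pos: [0.4756, -0.1138, 0.0932]
ee_rot: [[-1.0, 0.001, -0.008], [0.001, 1.0, 0.0], [0.008, 0.0, -1.0]]
wrist_force: [-7.4, 2.7, -1.7]
gripper_width: 0.248
time_s: 7.2
tcp_pos: [0.476, -0.1138, 0.0924]
ee_rot: [[-1.0, 0.002, -0.014], [0.002, 1.0, 0.001], [0.014, 0.001, -1.0]]
wrist_force: [-12.4, 4.8, -2.0]
gripper_width: 0.246
```

```bash
python3 -m handwheel '[[0.6,0,0,0,0],[0,0,0,0,0],[0,0,0,0,0.6],[0,0,0,0,0.6],[0,0,0,0,0.6],[0,0,0,0,0.6],[0,0,0,0,0.6]]'; python3 -m handwheel '[[0,0,-3,0,0.6],[0,0,-5,0,0.6],[0,0,-6,0,0.6],[0,0,-6,0,0.6],[0,0,-6,0,0.6],[0,0,-6,0,0.6],[2,3,0,0,0.6],[1,5,0,0,0.6],[0,5,0,0,0.6],[0,5,0,0,0.6]]';python3 -m handwheel '[[0,5,0,0,0.6],[0,5,0,0,0.6],[0,0,0,0,0.6],[0,0,0,0,0.6]]'; python3 - <<'E'
from h import *
t=cams.capture("top")[:,:,::-1];s=cams.capture("side")[:,:,::-1]
cv2.imwrite("pics/e1.png",np.hstack([cv2.resize(t[100:250,110:340],None,fx=2,fy=2,interpolation=cv2.INTER_CUBIC),cv2.resize(s[230:380,140:300],None,fx=2,fy=2,interpolation=cv2.INTER_CUBIC)]))
E
```

```text
time_s: 8.07
tcp_pos: [0.4763, -0.1138, 0.0944]
ee_rot: [[-1.0, -0.0, 0.001], [-0.0, 1.0, 0.0], [-0.001, 0.0, -1.0]]
wrist_force: [-0.5, 0.0, -0.1]
gripper_width: 0.588
time_s: 9.32
tcp_pos: [0.4454, 0.0675, 0.4145]
ee_rot: [[-1.0, -0.0, 0.001], [-0.0, 1.0, 0.001], [-0.001, 0.001, -1.0]]
wrist_force: [1.3, 0.8, 0.3]
gripper_width: 0.6
time_s: 9.82
tcp_pos: [0.4458, 0.1661, 0.4141]
ee_rot: [[-1.0, -0.001, -0.0], [-0.001, 1.0, -0.0], [0.0, -0.0, -1.0]]
wrist_force: [-0.4, -1.0, 1.0]
gripper_width: 0.598
```

View pics/e1.png

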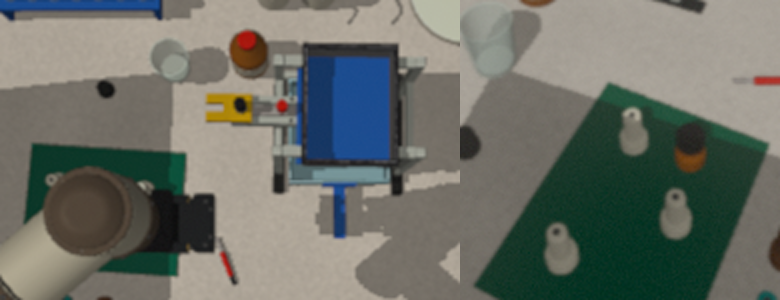

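Tub looks home (its front edge is just below the box's front), and the stoppers haven't moved in the side view. Picking the right-hand stopper B.

```bash
python3 -m handwheel '[[-4,3.6,0,0,0.6],[-3.9,3.6,2,0,0.6],[0,0,5.5,0,0.6],[0,0,5.5,0,0.6],[0,0,5.5,0,0.6],[0,0,5.5,0,0.6],[0,0,4,0,0.6],[0,0,2.5,0,0.6],[0,0,1.3,0,0.6],[0,0,0,0,0.6]]'; python3 -m handwheel '[[0,0,0,0,0],[0,0,0,0,0],[0,0,0,0,0],[0,0,0,0,0],[0,0,0,0,0],[0,0,0,0,0],[0,0,0,0,0]]'
```

```text
time_s: 11.18
tcp_pos: [0.5251, 0.2375, 0.096]
ee_rot: [[-1.0, 0.001, -0.001], [0.001, 1.0, -0.001], [0.001, -0.001, -1.0]]
wrist_force: [-0.6, 0.1, 0.1]
gripper_width: 0.597
time_s: 12.05
tcp_pos: [0.5252, 0.2385, 0.0967]
ee_rot: [[-1.0, -0.001, 0.001], [-0.001, 1.0, 0.001], [-0.001, 0.001, -1.0]]
wrist_force: [-0.9, 0.4, 3.7]
gripper_width: 0.248
```

```bash
python3 -m handwheel '[[0,0,-3,0,0],[0,0,-5.5,0,0],[0,0,-5.5,0,0],[0,0,-5.5,0,0],[0,0,-5.5,0,0],[0,0,-5.5,0,0],[0,0,-1,0,0],[0,0,0,0,0]]'; python3 -m handwheel '[[-2.2,-5,0,0,0],[-2.2,-5,0,0,0],[-2.2,-5,0,0,0],[-2.3,-5,0,0,0],[-2.3,-5,0,0,0],[-2.3,-5,0,0,0],[-2.3,-5.3,0,0,0],[0,0,0,0,0],[0,0,0,0,0]]'
```

```text
time_s: 13.05
tcp_pos: [0.5246, 0.2381, 0.4107]
ee_rot: [[-1.0, 0.0, -0.001], [0.0, 1.0, 0.0], [0.001, 0.0, -1.0]]
wrist_force: [-1.0, 0.3, -1.0]
gripper_width: 0.242
time_s: 14.18
tcp_pos: [0.6828, -0.1148, 0.4084]
ee_rot: [[-1.0, 0.0, -0.005], [0.0, 1.0, 0.0], [0.005, 0.0, -1.0]]
wrist_force: [0.7, -0.0, -0.1]
gripper_width: 0.246
```

Lower to TCP z about 0.323, release and go back up.

```bash
python3 -m handwheel '[[0,0,3,0,0],[0,0,3,0,0],[0,0,1.8,0,0],[0,0,0.7,0,0],[0,0,0,0,0],[0,0,0,0,0]]'; python3 -m handwheel '[[0,0,0,0,0.45],[0,0,0,0,0.45],[0,0,0,0,0.45],[0,0,0,0,0.45],[0,0,-4.5,0,0.45],[0,0,-4.5,0,0.45],[0,0,0,0,0.6],[0,0,0,0,0.6]]'
python3 - <<'E'
from h import *
s=cams.capture("side")[:,:,::-1];cv2.imwrite("pics/f1s.png",s)
h=cv2.cvtColor(s,cv2.COLOR_BGR2HSV).astype(int);roi=np.zeros((384,512),bool);roi[275:384,150:262]=1
print(blobs(s,(h[...,1]<70)&(h[...,2]>120)&roi,10))
E
```

```text
time_s: 14.92
tcp_pos: [0.6833, -0.1144, 0.3275]
ee_rot: [[-1.0, -0.001, 0.002], [-0.001, 1.0, -0.0], [-0.002, -0.0, -1.0]]
wrist_force: [-0.1, 0.6, -0.3]
gripper_width: 0.244
time_s: 15.92
tcp_pos: [0.6828, -0.1146, 0.4157]
ee_rot: [[-1.0, -0.0, -0.001], [-0.0, 1.0, 0.001], [0.001, 0.001, -1.0]]
wrist_force: [0.4, 0.8, -1.3]
gripper_width: 0.571
[([203.6, 276.1], 47), ([249.2, 279.2], 261)]
```

```bash
python3 - <<'E'
from h import *
t=cams.capture("top")[:,:,::-1];s=cv2.imread("pics/f1s.png")
cv2.imwrite("pics/f1t.png",t)
cv2.imwrite("pics/f1.png",np.hstack([cv2.resize(t[100:250,110:340],None,fx=2,fy=2,interpolation=cv2.INTER_CUBIC),cv2.resize(s[230:380,140:300],None,fx=2,fy=2,interpolation=cv2.INTER_CUBIC)]))
E
```

```text
(no output)
```

View pics/f1.png

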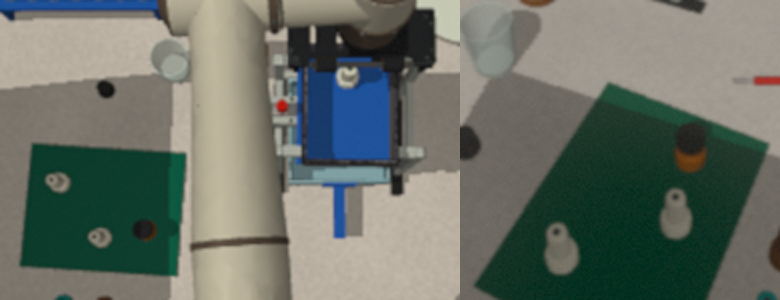

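Stopper B stands in the box at about (347,75) in the crop, and A and C haven't moved. Next is C.

```bash
python3 -m handwheel '[[2.7,4.8,0,0,0.6],[2.7,4.8,0,0,0.6],[2.7,4.8,0,0,0.6],[2.7,4.8,0,0,0.6],[2.7,4.8,0,0,0.6],[2.7,4.8,0,0,0.6],[2.7,4.8,0,0,0.6],[2.7,4.8,0,0,0.6],[2.7,4.7,0,0,0.6],[0,0,0,0,0.6]]'; python3 -c "
from h import *
s=cams.capture('side')[:,:,::-1];o=cv2.imread('pics/f1s.png')
for (u,v) in ((189,354),(248,334)):
  print(cv2.absdiff(s,o)[v-18:v+18,u-14:u+14].mean())"
```

```text
time_s: 17.27
tcp_pos: [0.4381, 0.3186, 0.4148]
ee_rot: [[-1.0, -0.005, -0.002], [-0.005, 1.0, -0.002], [0.002, -0.002, -1.0]]
wrist_force: [-0.4, -0.1, -0.1]
gripper_width: 0.601
8.541005291005291
8.314484126984127
```

```bash
python3 -m handwheel '[[0,0,5.5,0,0.6],[0,0,5.5,0,0.6],[0,0,5.5,0,0.6],[0,0,5.5,0,0.6],[0,0,4.5,0,0.6],[0,0,3,0,0.6],[0,0,2.4,0,0.6],[0,0,0,0,0.6]]'; python3 -m handwheel '[[0,0,0,0,0],[0,0,0,0,0],[0,0,0,0,0],[0,0,0,0,0],[0,0,0,0,0],[0,0,0,0,0],[0,0,0,0,0]]'
```

```text
time_s: 18.32
tcp_pos: [0.4396, 0.314, 0.0952]
ee_rot: [[-1.0, 0.002, -0.004], [0.002, 1.0, -0.005], [0.004, -0.005, -1.0]]
wrist_force: [1.1, 0.8, 0.5]
gripper_width: 0.602
time_s: 19.2
tcp_pos: [0.4402, 0.3166, 0.0979]
ee_rot: [[-1.0, -0.001, 0.001], [-0.001, 1.0, 0.001], [-0.001, 0.001, -1.0]]
wrist_force: [-1.6, -0.8, 5.6]
gripper_width: 0.244
```

```bash
python3 -m handwheel '[[0,0,-3,0,0],[0,0,-5.5,0,0],[0,0,-5.5,0,0],[0,0,-5.5,0,0],[0,0,-5.5,0,0],[0,0,-5.5,0,0],[0,0,-1,0,0],[0,0,0,0,0]]'; python3 -m handwheel '[[-2.1,-4.8,0,0,0],[-2.1,-4.8,0,0,0],[-2.1,-4.8,0,0,0],[-2.1,-4.8,0,0,0],[-2.1,-4.8,0,0,0],[-2.1,-4.8,0,0,0],[-2.1,-4.8,0,0,0],[-2.2,-4.8,0,0,0],[-2.2,-4.7,0,0,0],[0,0,0,0,0]]'; python3 -m handwheel '[[0,0,0,0,0],[0,0,0,0,0]]'
```

```text
time_s: 20.2
tcp_pos: [0.4396, 0.3161, 0.4117]
ee_rot: [[-1.0, -0.0, -0.001], [-0.0, 1.0, 0.0], [0.001, 0.0, -1.0]]
wrist_force: [0.8, 0.1, -0.5]
gripper_width: 0.246
time_s: 21.45
tcp_pos: [0.6315, -0.1176, 0.4074]
ee_rot: [[-1.0, 0.005, -0.008], [0.005, 1.0, 0.0], [0.008, 0.0, -1.0]]
wrist_force: [-0.2, 1.6, -0.2]
gripper_width: 0.247
time_s: 21.7
tcp_pos: [0.6306, -0.1137, 0.4117]
ee_rot: [[-1.0, -0.002, -0.001], [-0.002, 1.0, 0.0], [0.001, 0.0, -1.0]]
wrist_force: [0.4, 0.4, -0.5]
gripper_width: 0.241
```

```bash
python3 -m handwheel '[[0,0,3,0,0],[0,0,3,0,0],[0,0,1.8,0,0],[0,0,0.9,0,0],[0,0,0,0,0],[0,0,0,0,0]]'; python3 -m handwheel '[[0,0,0,0,0.45],[0,0,0,0,0.45],[0,0,0,0,0.45],[0,0,0,0,0.45],[0,0,-4.5,0,0.45],[0,0,-4.5,0,0.45],[0,0,0,0,0.6],[0,0,0,0,0.6]]'
python3 - <<'E'
from h import *
s=cams.capture("side")[:,:,::-1];o=cv2.imread('pics/f1s.png')
t=cams.capture("top")[:,:,::-1]
for u,v in((189,354),): print(cv2.absdiff(s,o)[v-18:v+18,u-14:u+14].mean())
cv2.imwrite("pics/g1.png",np.hstack([cv2.resize(t[100:250,110:340],None,fx=2,fy=2,interpolation=cv2.INTER_CUBIC),cv2.resize(s[230:380,140:300],None,fx=2,fy=2,interpolation=cv2.INTER_CUBIC)]))
E
```

```text
time_s: 22.45
tcp_pos: [0.6314, -0.1145, 0.3265]
ee_rot: [[-1.0, -0.001, 0.002], [-0.001, 1.0, -0.0], [-0.002, -0.0, -1.0]]
wrist_force: [0.2, -1.0, 0.0]
gripper_width: 0.242
time_s: 23.45
tcp_pos: [0.6308, -0.1147, 0.4147]
ee_rot: [[-1.0, -0.0, -0.001], [-0.0, 1.0, 0.001], [0.001, 0.001, -1.0]]
wrist_force: [-0.3, 0.3, -1.8]
gripper_width: 0.569
2.193783068783069
```

View pics/g1.png

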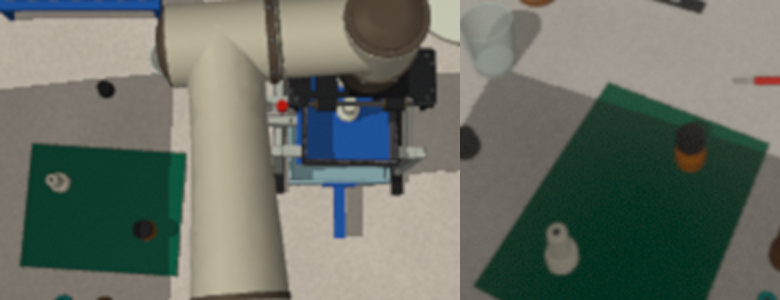

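Two are loaded and A is still at its spot, about (57,182) in the crop. Fetching it.

```bash
python3 -m handwheel '[[0.9,5.1,0,0,0.6],[0.9,5.1,0,0,0.6],[0.9,5.1,0,0,0.6],[0.9,5.1,0,0,0.6],[0.9,5.1,0,0,0.6],[0.9,5.1,0,0,0.6],[0.9,5.1,0,0,0.6],[0.9,5.1,0,0,0.6],[0.9,5.1,0,0,0.6],[0.9,5.1,0,0,0.6]]'; python3 -m handwheel '[[0,0,0,0,0.6],[0,0,0,0,0.6]]'; python3 -c "
from h import *
s=cams.capture('side')[:,:,::-1];o=cv2.imread('pics/f1s.png')
for (u,v) in ((189,354),):
  print(cv2.absdiff(s,o)[v-18:v+18,u-14:u+14].mean())
  h=cv2.cvtColor(s,cv2.COLOR_BGR2HSV).astype(int);g=h[...,1]<90;r=np.zeros_like(g);r[330:375,165:215]=1;print(blobs(s,g&r,40))
  h=cv2.cvtColor(o,cv2.COLOR_BGR2HSV).astype(int);g=h[...,1]<90;print(blobs(o,g&r,40))
"
```

```text
time_s: 24.8
tcp_pos: [0.5403, 0.3967, 0.4139]
ee_rot: [[-1.0, -0.0, -0.002], [-0.0, 1.0, -0.002], [0.002, -0.002, -1.0]]
wrist_force: [0.7, -0.3, 0.9]
gripper_width: 0.599
time_s: 25.05
tcp_pos: [0.5408, 0.395, 0.4141]
ee_rot: [[-1.0, -0.001, -0.001], [-0.001, 1.0, -0.002], [0.001, -0.002, -1.0]]
wrist_force: [-0.7, -0.6, 0.8]
gripper_width: 0.602
6.420634920634921
[([168.2, 335.2], 95), ([189.9, 354.7], 385)]
[([168.1, 335.2], 92), ([189.8, 354.7], 385)]
```

```bash
python3 -m handwheel '[[0,0,5.5,0,0.6],[0,0,5.5,0,0.6],[0,0,5.5,0,0.6],[0,0,5.5,0,0.6],[0,0,4.5,0,0.6],[0,0,3,0,0.6],[0,0,2.2,0,0.6],[0,0,0,0,0.6]]'; python3 -m handwheel '[[0,0,0,0,0],[0,0,0,0,0],[0,0,0,0,0],[0,0,0,0,0],[0,0,0,0,0],[0,0,0,0,0],[0,0,0,0,0]]'; python3 -m handwheel '[[0,0,-3,0,0],[0,0,-5.5,0,0],[0,0,-5.5,0,0],[0,0,-5.5,0,0],[0,0,-5.5,0,0],[0,0,-5.5,0,0],[0,0,-1,0,0],[0,0,0,0,0]]'
```

```text
time_s: 26.1
tcp_pos: [0.5407, 0.393, 0.0967]
ee_rot: [[-1.0, 0.002, -0.003], [0.002, 1.0, -0.003], [0.003, -0.003, -1.0]]
wrist_force: [0.2, -0.6, 0.5]
gripper_width: 0.601
time_s: 26.98
tcp_pos: [0.5411, 0.3956, 0.0989]
ee_rot: [[-1.0, -0.001, 0.001], [-0.001, 1.0, 0.001], [-0.001, 0.001, -1.0]]
wrist_force: [-1.3, 0.8, 5.1]
gripper_width: 0.247
time_s: 27.98
tcp_pos: [0.5406, 0.3952, 0.4126]
ee_rot: [[-1.0, -0.0, -0.001], [-0.0, 1.0, 0.0], [0.001, 0.0, -1.0]]
wrist_force: [-0.2, 0.2, -0.5]
gripper_width: 0.245
```

```bash
python3 -m handwheel '[[-0.4,-5.1,0,0,0],[-0.4,-5.1,0,0,0],[-0.4,-5.1,0,0,0],[-0.4,-5.1,0,0,0],[-0.4,-5.1,0,0,0],[-0.4,-5.1,0,0,0],[-0.4,-5.1,0,0,0],[-0.4,-5.1,0,0,0],[-0.4,-5.1,0,0,0],[-0.4,-5.1,0,0,0]]'; python3 -m handwheel '[[0,0,0,0,0],[0,0,0,0,0],[0,0,3,0,0],[0,0,3,0,0],[0,0,1.8,0,0],[0,0,0.9,0,0],[0,0,0,0,0],[0,0,0,0,0]]'
```

```text
time_s: 29.22
tcp_pos: [0.5804, -0.1163, 0.4101]
ee_rot: [[-1.0, -0.0, -0.006], [-0.0, 1.0, 0.001], [0.006, 0.001, -1.0]]
wrist_force: [0.7, 0.5, -1.3]
gripper_width: 0.247
time_s: 30.22
tcp_pos: [0.5814, -0.1145, 0.3272]
ee_rot: [[-1.0, -0.001, 0.002], [-0.001, 1.0, -0.0], [-0.002, -0.0, -1.0]]
wrist_force: [0.7, -0.3, 0.8]
gripper_width: 0.247
```

```bash
python3 -m handwheel '[[0,0,0,0,0.45],[0,0,0,0,0.45],[0,0,0,0,0.45],[0,0,0,0,0.45],[0,0,-4.5,0,0.45],[0,0,-4.5,0,0.45],[0,0,0,0,0.6],[0,0,0,0,0.6]]'; python3 -m handwheel '[[1,5,0,0,0.6],[1,5,0,0,0.6],[1,5,0,0,0.6],[1,5,0,0,0.6],[1,5,0,0,0.6],[1,4,0,0,0.6],[0,0,0,0,0.6],[0,0,0,0,0.6]]'
python3 - <<'E'
from h import *
s=cams.capture("side")[:,:,::-1]
t=cams.capture("top")[:,:,::-1]
cv2.imwrite("pics/h1t.png",t);cv2.imwrite("pics/h1s.png",s)
cv2.imwrite("pics/h1.png",np.hstack([cv2.resize(t[105:225,200:330],None,fx=3,fy=3,interpolation=cv2.INTER_CUBIC),cv2.resize(s[105:225,180:310],None,fx=3,fy=3,interpolation=cv2.INTER_CUBIC)]))
E
```

```text
time_s: 31.22
tcp_pos: [0.5808, -0.1146, 0.4157]
ee_rot: [[-1.0, -0.0, -0.001], [-0.0, 1.0, 0.001], [0.001, 0.001, -1.0]]
wrist_force: [-0.7, -0.0, -0.1]
gripper_width: 0.571
time_s: 32.22
tcp_pos: [0.5208, 0.1749, 0.4152]
ee_rot: [[-1.0, -0.001, -0.002], [-0.001, 1.0, -0.001], [0.002, -0.001, -1.0]]
wrist_force: [0.2, -0.5, 0.5]
gripper_width: 0.597
```

View pics/h1.png

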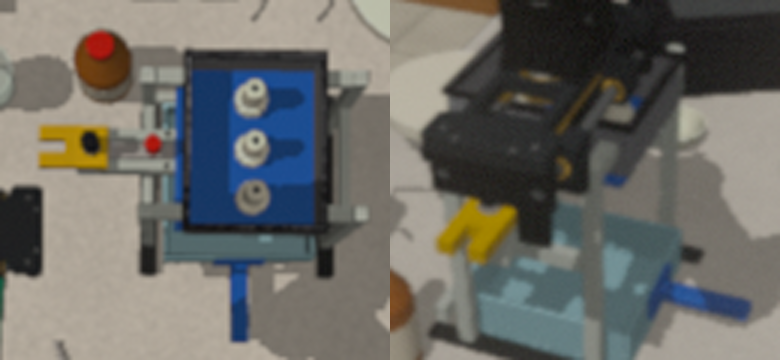

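All three stoppers stand in the box. Measuring the pin and tub more precisely.

```bash
python3 - <<'E'
from h import *
t=cv2.imread("pics/h1t.png");s=cv2.imread("pics/side0.png")
def blk(im,r):
    m=np.zeros(im.shape[:2],bool);v=im.max(2)<60;m[r[0]:r[1],r[2]:r[3]]=v[r[0]:r[1],r[2]:r[3]];return blobs(im,m)
b=blk(t,(143,163,222,240));c=blk(s,(155,178,203,222));print(b,c)
P,e=tri(*b[0][0],*c[0][0]);print("pin grip centre",P,e, plane("top",*b[0][0],.257))
print("handle end",plane("top",200+240/3,105+341/3,.047))
print("front rim",plane("top",200+240/3,105+261/3,.055))
# red knob
for n,im,r in(("top",t,(140,165,245,258)),("side",s,(148,166,215,232))):
    a=im.astype(int);m=np.zeros(a.shape[:2],bool);v=(a[...,2]>100)&(a[...,1]<60);m[r[0]:r[1],r[2]:r[3]]=v[r[0]:r[1],r[2]:r[3]];q=blobs(im,m);print(n,q)
E
```

```text
[([229.9, 152.2], 29)] [([212.4, 167.2], 57)]
pin grip centre [0.63462389 0.05092039 0.25515698] 0.0007114749793713786 [0.63459376 0.05093253 0.257     ]
handle end [ 0.43667243 -0.11532333  0.047     ]
front rim [ 0.53110781 -0.1157154   0.055     ]
top [([250.9, 152.9], 22)]
side [([223.3, 156.2], 65)]
```

```bash
python3 -m handwheel '[[-3.8,-4.1,0,0,0.6],[-3.8,-4.1,0,0,0.6],[-3.8,-4.1,0,0,0.6],[0,0,0,0,0.6],[0,0,3,0,0.6],[0,0,3,0,0.6],[0,0,2,0,0.6],[0,0,1.5,0,0.6],[0,0,0.7,0,0.6],[0,0,0,0,0.6]]';python3 -m handwheel '[[0,0,0,0,0.6],[0,0,0,0,0.6]]'
```

```text
time_s: 33.58
tcp_pos: [0.635, 0.0522, 0.3143]
ee_rot: [[-1.0, -0.0, 0.0], [-0.0, 1.0, -0.0], [-0.0, -0.0, -1.0]]
wrist_force: [0.9, -0.3, 0.4]
gripper_width: 0.598
time_s: 33.83
tcp_pos: [0.6352, 0.0523, 0.3151]
ee_rot: [[-1.0, -0.0, 0.002], [-0.0, 1.0, 0.0], [-0.002, 0.0, -1.0]]
wrist_force: [1.0, 0.3, 0.5]
gripper_width: 0.599
```

```bash
python3 -m handwheel '[[0,-0.1,0.2,0,0.6],[0,0,0,0,0],[0,0,0,0,0],[0,0,0,0,0],[0,0,0,0,0],[0,0,0,0,0],[0,0,0,0,0],[0,0,0,0,0],[0,0,0,0,0]]'; python3 -m handwheel '[[0,0,-1,0,0],[0,0,-1,0,0],[0,0,-1,0,0],[0,0,-1,0,0],[0,0,0,0,0],[0,0,0,0,0]]'
```

```text
time_s: 34.95
tcp_pos: [0.635, 0.0512, 0.3123]
ee_rot: [[-1.0, -0.0, 0.0], [-0.0, 1.0, 0.0], [-0.0, 0.0, -1.0]]
wrist_force: [-0.4, 0.5, 0.1]
gripper_width: 0.222
time_s: 35.7
tcp_pos: [0.6348, 0.0512, 0.3519]
ee_rot: [[-1.0, -0.0, -0.001], [-0.0, 1.0, 0.0], [0.001, 0.0, -1.0]]
wrist_force: [-0.3, 0.1, -0.1]
gripper_width: 0.22
```

```bash
python3 -m handwheel '[[0,1.2,0,0,0],[-0.05,1.2,0,0,0],[0,1.2,0,0,0],[0,0,0,0,0],[0,0,0,0,0]]'; python3 -m handwheel '[[0,0,0.7,0,0],[0,0,0.5,0,0],[0,0,0.5,0,0],[0,0,0.5,0,0],[0,0,0,0,0],[0,0,0,0,0]]'; python3 - <<'E'
from h import *
s=cams.capture("side")[:,:,::-1]
cv2.imwrite("pics/i1.png",cv2.resize(s[115:215,165:265],None,fx=5,fy=5,interpolation=cv2.INTER_CUBIC))
E
```

```text
time_s: 36.33
tcp_pos: [0.6354, 0.0874, 0.3522]
ee_rot: [[-1.0, -0.001, -0.0], [-0.001, 1.0, -0.0], [0.0, -0.0, -1.0]]
wrist_force: [0.0, -0.8, -1.0]
gripper_width: 0.218
time_s: 37.08
tcp_pos: [0.6356, 0.0872, 0.3304]
ee_rot: [[-1.0, -0.0, 0.0], [-0.0, 1.0, -0.0], [-0.0, -0.0, -1.0]]
wrist_force: [-0.8, 0.6, -0.0]
gripper_width: 0.219
```

View pics/i1.png

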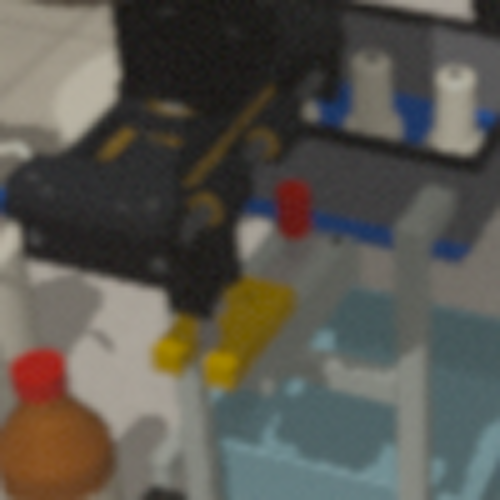

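The pin is already about 10 mm into the slot with no contact force. Lowering the rest of the way.

```bash
python3 -m handwheel '[[0,0,0.6,0,0],[0,0,0.5,0,0],[0,0,0.3,0,0],[0,0,0.2,0,0],[0,0,0.1,0,0],[0,0,0,0,0],[0,0,0,0,0]]'; python3 -m handwheel '[[0,0,0.1,0,0],[0,0,0,0,0],[0,0,0,0,0]]'
```

```text
time_s: 38.0
tcp_pos: [0.6355, 0.0872, 0.3134]
ee_rot: [[-1.0, -0.0, 0.0], [-0.0, 1.0, 0.0], [-0.0, 0.0, -1.0]]
wrist_force: [-0.4, -0.3, -0.6]
gripper_width: 0.223
time_s: 38.38
tcp_pos: [0.6355, 0.0872, 0.3123]
ee_rot: [[-1.0, -0.0, 0.0], [-0.0, 1.0, 0.0], [-0.0, 0.0, -1.0]]
wrist_force: [-0.5, -0.7, -0.7]
gripper_width: 0.221
```

```bash
python3 -m handwheel '[[0,0,0.1,0,0],[0,0,0,0,0],[0,0,0,0,0]]';  python3 -m handwheel '[[0,0,0,0,0.3],[0,0,0,0,0.4],[0,0,0,0,0.5],[0,0,0,0,0.5],[0,0,0,0,0.5],[0,0,-2,0,0.5],[0,0,-3,0,0.5],[0,0,-3,0,0.5],[0,0,0,0,0.5]]'; python3 -m handwheel '[[3,0,0,0,0.5],[5,0,0,0,0.5],[5,0,0,0,0.5],[3,0,0,0,0.5],[0,0,0,0,0.5]]'; python3 - <<'E'
from h import *
s=cams.capture("side")[:,:,::-1];t=cams.capture("top")[:,:,::-1]
cv2.imwrite("pics/j1.png",np.hstack([cv2.resize(s[115:215,165:265],None,fx=4,fy=4,interpolation=cv2.INTER_CUBIC),cv2.resize(t[105:205,200:295],None,fx=4,fy=4,interpolation=cv2.INTER_CUBIC)]))
E
```

```text
time_s: 38.75
tcp_pos: [0.6355, 0.0872, 0.3122]
ee_rot: [[-1.0, -0.001, 0.001], [-0.001, 1.0, 0.0], [-0.001, 0.0, -1.0]]
wrist_force: [-1.0, 0.2, 4.6]
gripper_width: 0.221
time_s: 39.88
tcp_pos: [0.6362, 0.0873, 0.3944]
ee_rot: [[-1.0, -0.0, 0.006], [-0.0, 1.0, 0.002], [-0.006, 0.002, -1.0]]
wrist_force: [0.1, 0.7, -0.2]
gripper_width: 0.498
time_s: 40.5
tcp_pos: [0.4735, 0.0869, 0.3914]
ee_rot: [[-1.0, -0.001, 0.0], [-0.001, 1.0, 0.001], [-0.0, 0.001, -1.0]]
wrist_force: [0.3, -0.7, 0.7]
gripper_width: 0.502
```

View pics/j1.png

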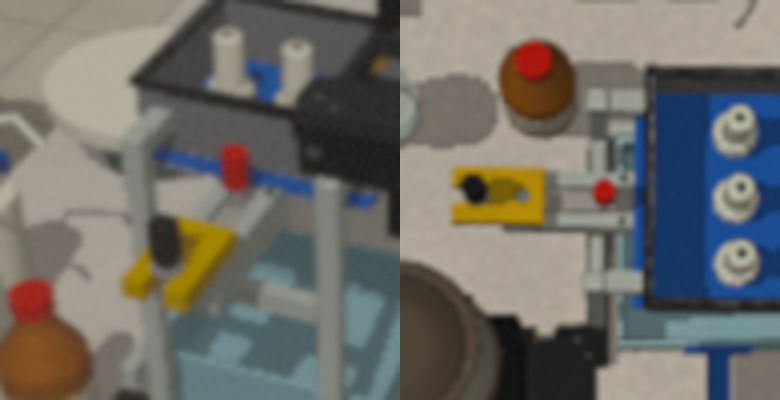

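The pin is in the notch, but its grip looks tilted in the side view: (178,270) to (160,225). Measuring that.

```bash
python3 - <<'E'
from h import *
s=cams.capture("side")[:,:,::-1];t=cams.capture("top")[:,:,::-1]
cv2.imwrite("pics/k.png",np.hstack([cv2.resize(s[160:200,185:235],None,fx=8,fy=8,interpolation=cv2.INTER_CUBIC),cv2.resize(t[140:170,210:245],None,fx=10.67,fy=10.67,interpolation=cv2.INTER_CUBIC)[:320]]))
ref=cv2.imread("pics/side0.png");reft=cv2.imread("pics/h1t.png")
def ax(im,r,name):
    m=np.zeros(im.shape[:2],np.uint8);m[r[0]:r[1],r[2]:r[3]]=im[r[0]:r[1],r[2]:r[3]].max(2)<65
    y,x=np.nonzero(m);P=np.c_[x,y];c=P.mean(0);w,v=np.linalg.eigh(np.cov((P-c).T));print(name,len(x),c,v[:,1],w);return c,v[:,1]
ax(ref,(155,178,203,222),"bore side");cs,_=ax(s,(160,190,195,217),"now side");ct,_=ax(t,(145,162,213,232),"now top");ax(reft,(143,163,222,240),"bore top")
print("grip centre",tri(*ct,*cs))
for z in(.241,.273):print(z,proj("side",(.6355,.0872,z)),proj("top",(.6355,.0872,z)))
E
```

```text
bore side 68 [212.41176471 167.19117647] [0.1259343  0.99203858] [ 3.02644403 10.27184394]
now side 73 [205.82191781 175.06849315] [0.16282463 0.98665503] [ 3.19466141 10.8795395 ]
now top 30 [218.36666667 151.83333333] [0.35482204 0.93493386] [1.8523     3.29022874]
bore top 30 [229.8        152.13333333] [0.27501722 0.9614393 ] [1.85209269 3.26055099]
grip centre (array([0.6356254 , 0.08616451, 0.2552368 ]), np.float64(0.0011989470416763632))
0.241 [205.91472645 179.92747663] [218.50990099 152.97441766]
0.273 [204.81261238 169.33236577] [217.56874581 150.8860866 ]
```

View pics/k.png

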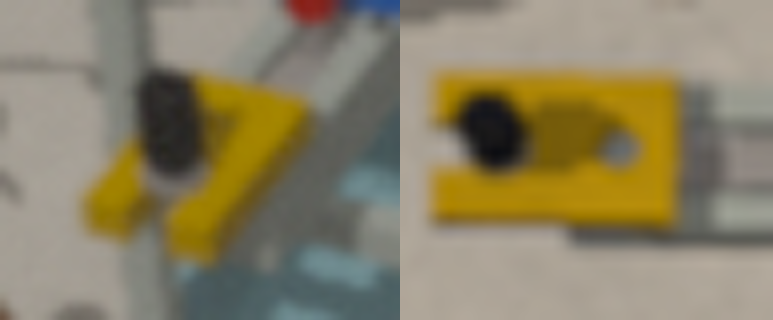

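The pin is upright: its axis in the side image is within 2° of when it sat in the bore, and the grip centre is at z = 0.2552 m, as before. Next the bolt, with the jaws turned across loader x.

```bash
python3 -m handwheel '[[0,0,0,-10,0.6],[0,0,0,-10,0.6],[0,0,0,-10,0.6],[0,0,0,-10,0.6],[0,0,0,-10,0.6],[0,0,0,-10,0.6],[0,0,0,-10,0.6],[0,0,0,-10,0.6],[0,0,0,-10,0.6],[0,0,0,0,0.6]]'; python3 -m handwheel '[[2.5,-4,0,0,0.6],[2.5,-4,0,0,0.6],[2.5,-4,0,0,0.6],[2.4,-3.9,0,0,0.6],[0,0,0,0,0.6],[0,0,0,0,0.6]]'
```

```text
time_s: 41.95
tcp_pos: [0.4762, 0.0873, 0.3905]
ee_rot: [[-0.002, -1.0, -0.001], [-1.0, 0.002, -0.001], [0.001, 0.001, -1.0]]
wrist_force: [0.2, -0.0, -0.3]
gripper_width: 0.604
time_s: 42.7
tcp_pos: [0.6345, -0.0118, 0.3904]
ee_rot: [[-0.002, -1.0, -0.002], [-1.0, 0.002, -0.0], [0.0, 0.002, -1.0]]
wrist_force: [0.9, 0.5, 0.2]
gripper_width: 0.599
```

```bash
python3 -m handwheel '[[0,0.15,3,0,0.6],[0,0,3,0,0.6],[0,0,1.5,0,0.6],[0,0,0.8,0,0.6],[0,0,0,0,0.6]]';  python3 -m handwheel '[[0,0,0,0,0],[0,0,0,0,0],[0,0,0,0,0],[0,0,0,0,0],[0,0,0,0,0],[0,0,0,0,0],[0,0,0,0,0],[0,0,0,0,0]]'
```

```text
time_s: 43.32
tcp_pos: [0.633, -0.0116, 0.3087]
ee_rot: [[0.0, -1.0, 0.001], [-1.0, -0.0, -0.0], [0.0, -0.001, -1.0]]
wrist_force: [-0.3, -0.5, 0.1]
gripper_width: 0.598
time_s: 44.32
tcp_pos: [0.6341, -0.0118, 0.3085]
ee_rot: [[0.0, -1.0, 0.003], [-1.0, -0.0, 0.0], [-0.0, -0.003, -1.0]]
wrist_force: [5.6, -1.4, -1.6]
gripper_width: 0.197
```

Gripped the knob (18 mm wide). Drawing it 24 mm towards +y (tool −x).

```bash
python3 -m handwheel '[[-0.5,0,0,0,0],[-0.5,0,0,0,0],[-0.5,0,0,0,0],[-0.4,0,0,0,0],[-0.4,0,0,0,0],[0,0,0,0,0],[0,0,0,0,0],[0,0,0,0,0]]';  python3 -m handwheel '[[0,0,0,0,0.5],[0,0,0,0,0.5],[0,0,0,0,0.5],[0,0,0,0,0.5],[0,0,0,0,0.5],[0,0,-4,0,0.5],[0,0,-5,0,0.5],[0,0,0,0,0.5]]';python3 -m handwheel '[[0,5,0,0,0.5],[0,5,0,0,0.5],[0,5,0,0,0.5],[-4,5,0,0,0.5],[-5,3,0,0,0.5],[-5,0,0,0,0.5],[-5,0,0,0,0.5],[-5,0,0,0,0.5],[0,0,0,0,0.5],[0,0,0,0,0.5]]'
python3 - <<'E'
from h import *
s=cams.capture("side")[:,:,::-1];t=cams.capture("top")[:,:,::-1]
cv2.imwrite("pics/l1.png",np.hstack([cv2.resize(s[105:240,170:300],None,fx=3,fy=3,interpolation=cv2.INTER_CUBIC),cv2.resize(t[105:240,205:335],None,fx=3,fy=3,interpolation=cv2.INTER_CUBIC)]))
E
```

```text
time_s: 45.32
tcp_pos: [0.6344, 0.0111, 0.3085]
ee_rot: [[0.0, -1.0, 0.004], [-1.0, -0.0, 0.0], [-0.0, -0.004, -1.0]]
wrist_force: [5.9, -1.5, -1.4]
gripper_width: 0.202
time_s: 46.32
tcp_pos: [0.6341, 0.011, 0.4038]
ee_rot: [[0.0, -1.0, 0.01], [-1.0, -0.0, 0.001], [-0.001, -0.01, -1.0]]
wrist_force: [-0.7, -0.3, -0.7]
gripper_width: 0.502
time_s: 47.58
tcp_pos: [0.4038, 0.25, 0.3975]
ee_rot: [[0.001, -1.0, -0.001], [-1.0, -0.001, -0.001], [0.001, 0.001, -1.0]]
wrist_force: [0.5, -0.5, 0.3]
gripper_width: 0.502
```

View pics/l1.png

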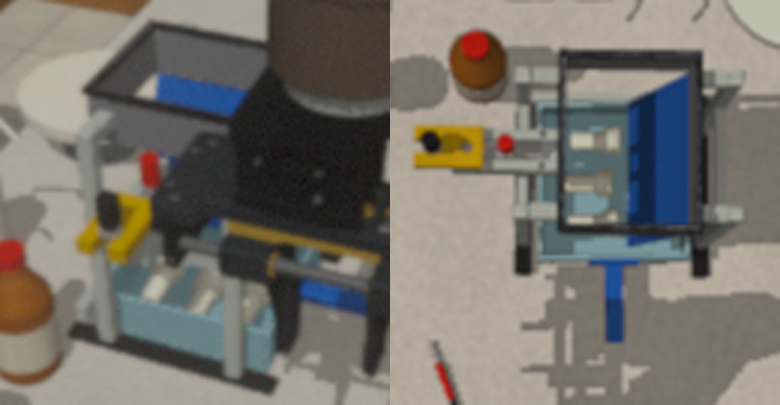

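The stoppers lie in the tub. Checking the floor angle, tub position and bystanders numerically.

```bash
python3 - <<'E'
from h import *
for a in(0.8,1.0,1.2): print(a,proj("top",(.632,-.1797+.13*np.cos(a),.222-.13*np.sin(a))))
print("seen free edge col",205+(630-390)/3,"hinge",proj("top",(.632,-.1797,.22)),205+(693-390)/3)
print("handle end",plane("top",205+(614-390)/3,105+341/3,.047))
t=cams.capture("top")[:,:,::-1];o=cv2.imread("pics/top0.png")
d=cv2.absdiff(t,o).max(2)
cv2.imwrite("pics/m1.png",np.hstack([t[60:345,0:395],(255*(d>60)).astype(np.uint8)[60:345,0:395,None].repeat(3,2)]))
a=cv2.imread("pics/l1.png")
E
```

```text
0.8 [273.41566577 160.34801701]
1.0 [279.08046632 161.16476624]
1.2 [285.52182412 161.74097934]
seen free edge col 285.0 hinge [303.71095777 155.11985392] 306.0
handle end [ 0.43667584 -0.11413881  0.047     ]
```

View pics/m1.png

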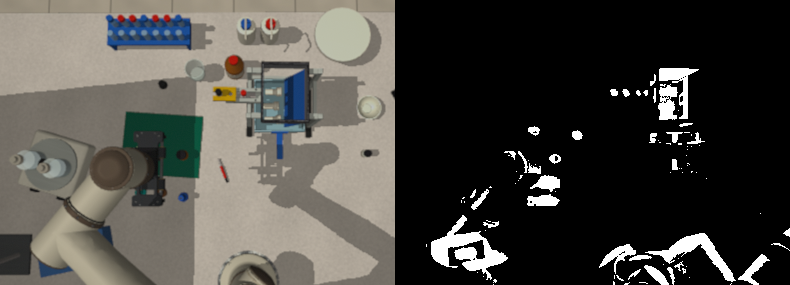

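Differences from the first picture are only the stoppers, pin, knob, floor, tub and arm. The floor edge is at column 285, against 285.5 for 1.2 rad. The tub handle end is at x = 0.4367, the same as before the drop. Handing in.

```bash
python3 -c "
from station import job,sense
print(job.finish_job(), sense()['time_s'])"
```

```text
the job is handed in; nothing more can be done
the job is handed in; nothing more can be done
```

I did the whole task in the order asked and handed it in at about 48 s of the 210 s allowed. The hand-in gives no verdict, so the result rests on my own checks.

**What I did**
- **Tub:** I pushed it home by its handle. The first push stuck because the gripper was pressing the tub down (wrist force about 17 N back and 19 N up). I raised the command 3 mm and pushed on until it met the stop.
- **Stoppers:** Only three were there. I stood all three in the box with the pin still in its bore, and saw none knocked aside.
- **Pin and bolt:** I moved the pin to the side notch, then drew the bolt about 23 mm, and the floor opened.

**Last checks**
- **Batch:** All three stoppers lie in the tub.
- **Floor:** Its free edge was at image column 285, against 285.5 expected at 1.2 rad, so it hangs fully open.
- **Tub:** The handle end was at x = 0.437 m both before and after the drop, which matches home.
- **Pin:** In one crop it looked tilted after parking. Measured, its axis was within about 2° of its angle in the bore, with the grip at the same height, so I took it as upright. I did not re-measure it after drawing the bolt, but it still showed in the notch.
- **Bystanders:** A comparison with the first picture showed no bystander moved. The brown and turquoise look-alikes were hidden by the arm in that last view, so I could not confirm them.
- **Robot:** It ended clear of everything.

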